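# Close up the bench tool chest

## Robot

A 6-joint arm with a two-finger parallel gripper is mounted at the origin on the work surface. World frame = base frame: x ahead of the robot, y to its left, z up, the work surface at z = 0. Lengths are in m, angles in rad, forces in N, time in s.
With the tool pointing down it reaches from about 0.3 to 1 m from the base axis. Payload 5.1 kg.
Tool frame: the origin (TCP) lies on the front face of the gripper's body, between the roots of the fingers; the fingertips stand 78 mm ahead of it and the grasp point (between the pads) lies 59 mm ahead of it (arm.finger_overhang is the distance from the TCP to the fingertips, in m); z points along the fingers, y is the line along which they close (so a half turn about z gives the same grasp; the last joint's range is limited). The gripper opens to 95 mm and grips with 3 to 60 N. Pads are 20 mm wide; open, the fingers measure 119 mm over their backs; the gripper's body (75 mm by 180 mm) begins 59 mm behind the grasp point.
Start: joints at [1.244, 0.124, 1.65, -0, 1.367, -0.083], TCP at [0.157, 0.631, 0.292] pointing down, gripper open.
Joint ranges: [-2.61, 2.61], [-1.02, 2.33], [0.03, 2.71], [-1.35, 4.49], [0.32, 2.68], [-2.91, 2.91]. Speed limits (rad/s): [2.57, 2.57, 3.14, 3.14, 3.14, 3.14].

## Interface

Orientations are given as a 3x3 rotation matrix whose columns are the frame's x, y, z axes.
In Python, from workcell import arm, eyes, order, nets gives the robot as it stands.
- The arm moves only by the tool arm_command, never from a script. Its argument "steps" is a list of rows, each a list of 3 entries, a list of its own where there are three numbers: the shift along the tool's x, y, z each as a share of 75 cm, from -1 to 1, then the turn, a rotation vector about the tool's x, y, z each as a share of 360 degrees, from -1 to 1, then the closure, from -1 (fully open) to 1 (shut). A call has 1 to 20 rows; each row is the pose to reach, as a shift and turn from the pose commanded when the call began, along the tool's axes at that moment, turning the shorter way round; what a row does not reach only later rows make up. A row lasts 1/8 s, in which the tool goes at most 62.5 mm and 10.7 degrees, less where a joint would pass 70% of its speed; a pose out of reach is approached as far as the arm can. A call with a number of a shift or a turn outside -1 to 1 is refused whole. A call with a gripper value outside its range is refused whole. The fingers move at their own pace and stop on an object; the grip force is fixed at half the most. Time passes only in rows, so rows that repeat a pose let the fingers close. It gives the time, the measured TCP pose, the force, the opening and the grip force at its end, in the units of the state.
- arm.get_state(): the state, without advancing time (a new reading comes with each control period).
- eyes.camera(name): name is "scene" or "top" or "wrist"; returns the picture (384x512x3 uint8, red, green, blue); there is no depth.
- eyes.get_calibration(name): a dict with "fx", "fy", "cx", "cy" (pixels), "extrinsics" (4x4, takes a point from camera to world coordinates). Camera axes: x right, y down, z forward; pixel columns grow to the right and rows downward; lengths in m; the calibration is good to about 2 mm. The wrist camera is an equidistant fisheye: a pixel r from the principal point sees the ray r / f radians off the axis. A picture is of the moment at which its call begins: read the wrist's pose just before it. get_calibration takes no time and is no camera call; for the wrist camera it gives the pose at the moment of the call.
- order.hand_in(): hands the job in; it is judged then, once.
Trained networks look in the newest picture that a camera, given by its name, has taken for a name from the list of things; names that differ only in an ending like _2 or _b are one class to them, and where a whole thing is asked for, a point or a joint stands for the part that bears it (a point fixed in the world has none). Each returns a list of dicts, best first, with "confidence" (0 to 1); they miss things now and then, are a little off and sometimes report something else, mostly with a low value. They report only what shows in the picture. A call takes as long as a camera call.
- nets.look_for(camera, thing): "bbox" ([left, top, right, bottom] in pixels, round what is visible of it).
- nets.outline_of(camera, thing): "pixels" (384x512 bool, what is visible of it) and "bbox" ([left, top, right, bottom] in pixels, round what is visible of it).
- nets.mark_of(camera, thing): "position" ([row, column] in pixels: a listed point, or the origin of a listed thing).
The state is a dict: "t": time; "qpos": joint angles; "joint_vel": joint speeds; "joint_torque": joint torques, N m; "ee_pos": TCP position; "ee_rot": TCP orientation; "wrist_force": force on the tool from outside, world axes, zero at the start; "moment": the same for the moment, N m; "gripper_width": finger opening in m; "finger_force": force on a finger pad.
Only numpy, scipy, OpenCV 4.12 (cv2) and the standard library are available. Lean on these libraries where they do the work, as an engineer would, in place of code of your own. Each camera call takes 0.05 s, during which the arm holds its last target. There are 200 camera calls.

## Task

Close up the wooden tool chest with your fingertips: push both open drawers fully home, and only then swing the raised lid gently down until it lies shut, so that its lip keeps the drawers in. Only push: do not grip or lift anything, do not pull the drawers further out or tip the lid further back, and leave the other things on the bench and in the chest where they are.

Things in the scene. Friction and masses are not known exactly. Their poses are not given: they have to be found in the camera images.
- chest: Fixed pale-wood tool chest, 160 mm deep (its x), 320 wide (y), rim 100 high. Origin: centre of its underside; -x is its front, roughly facing the robot. Two drawers side by side (fronts 142 mm wide, 14 to 71 mm above the table, centred at y = +77.5 and -77.5 mm, flush with the chest's front at x = -80 mm when shut); above them an open till 22 mm deep under the hinged lid.
- drawer_left (a joint): Opening of the drawer on the chest's +y side, in m: 0 fully home, grows as it comes out towards the chest's -x, stop at 0.085. Starts 0.03 to 0.065 open. Runs on wood with about 1.2 N of friction and stays where it is left.
- drawer_left_knob (a point): Centre of the outer end of the left drawer's round wooden knob (22 mm across, standing 20 mm out from the drawer front, axis 43.5 mm above the table). Moves with the drawer; axes as the chest's.
- drawer_right (a joint): The same for the drawer on the chest's -y side.
- drawer_right_knob (a point): The same point on the right drawer's knob.
- lid (a joint): Lid angle in rad: 0 lies shut on the rim, grows as it swings up and back about the rear top edge; stop at 1.75. Starts at 1.1 to 1.45 (nearly upright, leaning slightly to the front). The stiff hinge (about 0.5 N m of friction) holds it at any angle.
- lid_hinge (a point): Middle of the lid's hinge line, at the top rear edge of the chest (80 mm behind the chest's centre, 100 mm above the table). The point turns with the lid: its -x runs along the lid towards the free edge, y is the hinge axis, +z is the lid's outer side.
- lid_edge (a point): Middle of the lid's free edge, on its outer face: 170 mm from the hinge along the lid and 14 mm to its outer side (the lid is 14 mm thick). Turns with the lid. A lip 8 mm thick along this edge reaches 34 mm to the inner side; with the lid shut it hangs in front of the chest and overlaps the tops of the drawer fronts.
- finial: Bystander: small turned dark-wood finial, 36 mm across, 50 mm high, standing in front of the chest about midway between the drawers (about 0.21 to 0.24 m from the chest's centre). Origin at its underside.
- disc: Bystander: loose dark-wood disc, 40 mm across, 14 mm high, lying in the till. Origin at its underside.
- bowl: Bystander: turned wooden bowl, 110 mm across, 45 mm high, to the left of the chest. Origin at its underside.
- mallet: Bystander: wooden mallet lying to the right of the chest, 230 mm long, head 62 mm across. Origin under its middle, head towards its +x.
- blank: Bystander: dark-wood block 90 by 70 by 45 mm to the right of the chest. Origin at its underside.
- glue: Bystander: white bottle, 50 mm across, 120 mm high, standing left of the chest. Origin at its underside.
- block: Bystander: cork sanding block 110 by 65 by 35 mm, in front of the chest to its right. Origin at its underside.

How it is judged:
By the outcome, as a careful person would: the job done as asked, in the order asked, and still so for the second after the job is handed in, with the robot touching nothing.
It also fails if it takes over 61 s, if anything falls off the work surface, if the arm or the gripper's body presses on something with over 40 N, if the wrist force passes 120 N, or if a joint passes its speed limit or range.

## Working session

There is one attempt and no reset: what is moved stays moved. The work goes in short steps, Python scripts to look and compute and a tool call to move; the robot and the scene stay as the last step left them, time stands still between calls to the robot, and variables do not carry over. Pictures are saved under pics/ and viewed, at most 10 in all, crops included, and the job is handed in when it is done.

Besides the shell and the picture viewer there is one more tool, called after "Call:" by a JSON object that holds its "fn" and its "kwargs", one argument or row to a line. arm_command: Moves the arm, as the interface text tells. Shift numbers are shares of 75 cm and turn numbers shares of 360 degrees, none past 1 either way. Its arguments: {"type":"object","properties":{"steps":{"type":"array","items":{"type":"array"}}},"required":["steps"]}

```bash
mkdir -p pics
cat > h.py <<'E'
from workcell import arm, eyes, order, nets
import numpy as np, cv2
def snap(n,f):
    im=eyes.camera(n); cv2.imwrite('pics/'+f,cv2.cvtColor(im,cv2.COLOR_RGB2BGR)); return im
def proj(c,P):
    P=np.atleast_2d(P); T=np.linalg.inv(c["extrinsics"]); q=P@T[:3,:3].T+T[:3,3]
    return np.c_[c["fx"]*q[:,0]/q[:,2]+c["cx"], c["fy"]*q[:,1]/q[:,2]+c["cy"]]
E
python3 - <<'E'
from h import *
for n in("scene","top"):
    snap(n,n+'0.png'); c=eyes.get_calibration(n); print(n,c["fx"],c["cx"],c["cy"],np.round(c["extrinsics"],3).tolist())
    for t in("chest","drawer_left_knob","drawer_right_knob","lid_hinge","lid_edge","finial","disc","block","bowl","glue","mallet","blank"):
        print(t,[(np.round(d["position"],1).tolist(),round(d["confidence"],2)) for d in nets.mark_of(n,t)[:2]])
E
```

```text
scene 354.3915571451757 256.99967458793236 192.4856029263844 [[-0.998, 0.06, -0.018, 0.565], [0.062, 0.92, -0.386, 0.376], [-0.006, -0.386, -0.922, 0.887], [0.0, 0.0, 0.0, 1.0]]
chest [([166.9, 239.3], 0.56)]
drawer_left_knob [([172.0, 303.6], 0.92), ([123.9, 284.6], 0.3)]
drawer_right_knob [([123.4, 289.0], 0.57)]
lid_hinge [([154.4, 209.0], 0.6)]
lid_edge [([110.3, 210.4], 0.74)]
finial [([146.5, 318.9], 0.67)]
disc [([191.4, 239.6], 0.52)]
block [([91.0, 296.4], 0.61)]
bowl [([250.9, 272.9], 0.63), ([158.4, 211.2], 0.36)]
glue [([240.8, 343.1], 0.84), ([124.2, 286.3], 0.46)]
mallet [([80.2, 243.3], 0.82)]
blank []
top 365.4439371648353 255.00366896282887 193.69594173823725 [[-0.019, -0.997, 0.077, 0.464], [-1.0, 0.018, -0.02, 0.037], [0.018, -0.077, -0.997, 1.201], [0.0, 0.0, 0.0, 1.0]]
chest [([185.0, 283.7], 0.94)]
drawer_left_knob [([235.6, 266.8], 0.92)]
drawer_right_knob [([221.4, 313.3], 0.6)]
lid_hinge [([155.2, 279.0], 0.7)]
lid_edge [([154.5, 286.5], 0.84), ([266.5, 211.2], 0.21)]
finial [([251.3, 295.4], 0.56)]
disc [([177.1, 248.1], 0.61), ([204.5, 209.1], 0.4)]
block [([235.0, 354.4], 0.89)]
bowl [([202.6, 205.0], 0.61)]
glue [([264.7, 213.4], 0.53)]
mallet [([183.9, 371.3], 0.8)]
blank [([156.5, 349.6], 0.59), ([204.9, 207.0], 0.54)]
```

View pics/scene0.png

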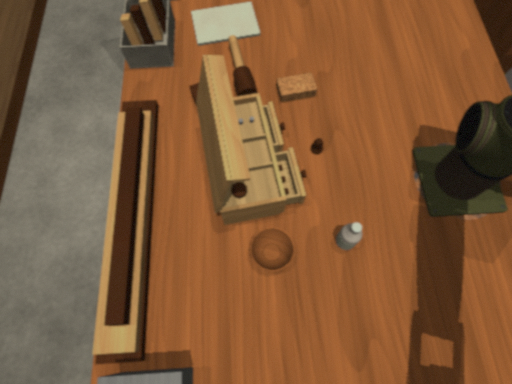

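View pics/top0.png

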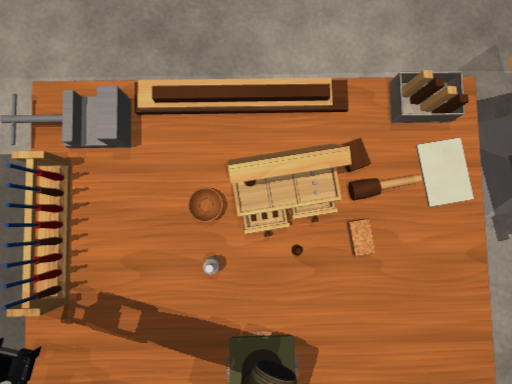

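The scene shows the chest at about (250,150), with the lid raised, the left drawer out further (knob at 303,173) and the finial at (317,146). The top view shows the chest at (285,185), yawed about 10°. I'll fit the pose next.

```bash
cat > fit.py <<'E'
from h import *
from scipy.optimize import least_squares
def R(a): c,s=np.cos(a),np.sin(a); return np.array([[c,-s,0],[s,c,0],[0,0,1]])
def W(p,P): return np.atleast_2d(P)@R(p[2]).T+[p[0],p[1],0]
def lidp(th,u,y,w): # u along lid from hinge, w outer
    return [0.08-u*np.cos(th)+w*np.sin(th), y, 0.1+u*np.sin(th)+w*np.cos(th)]
def pts(p):
    x,y,a,l,r,th=p
    return dict(chest=[0,0,0],drawer_left_knob=[-.1-l,.0775,.0435],drawer_right_knob=[-.1-r,-.0775,.0435],
      lid_hinge=[.08,0,.1],lid_edge=lidp(th,.17,0,.014))
E
python3 - <<'E'
from fit import *
obs=[]
for n in("scene","top"):
    eyes.camera(n); c=eyes.get_calibration(n)
    for t in pts([0]*6):
        d=nets.mark_of(n,t)
        if d: obs.append((c,t,np.array(d[0]["position"])[::-1],n))
def res(p):
    q=pts(p); return np.concatenate([(proj(c,W(p,q[t]))[0]-o) for c,t,o,n in obs])
s=least_squares(res,[.6,-.05,.15,.05,.03,1.3],loss='soft_l1'); p=s.x
print(np.round(p,4)); 
for (c,t,o,n),r in zip(obs,res(p).reshape(-1,2)): print(n,t,r.round(1))
np.save('p.npy',p)
outs=[]
for n,(x0,y0,x1,y1) in dict(scene=(180,40,340,230),top=(215,125,375,265)).items():
    c=eyes.get_calibration(n); im=cv2.cvtColor(eyes.camera(n),cv2.COLOR_RGB2BGR); k=4 if n=="top" else 3
    big=cv2.resize(im[y0:y1,x0:x1],None,fx=k,fy=k,interpolation=cv2.INTER_CUBIC)
    def line(P,col):
        u=((proj(c,W(p,np.array(P)))-[x0,y0]+.5)*k).round().astype(int); cv2.polylines(big,[u.reshape(-1,1,2)],True,col,1)
    line([[-.08,-.16,.1],[.08,-.16,.1],[.08,.16,.1],[-.08,.16,.1]],(255,0,0))
    line([[-.08,-.16,0],[.08,-.16,0],[.08,.16,0],[-.08,.16,0]],(255,255,0))
    th=p[5]; line([lidp(th,0,-.16,.014),lidp(th,.17,-.16,.014),lidp(th,.17,.16,.014),lidp(th,0,.16,.014)],(0,0,255))
    for yy,o in((.0775,p[3]),(-.0775,p[4])): line([[-.08-o,yy-.071,.014],[-.08-o,yy+.071,.014],[-.08-o,yy+.071,.071],[-.08-o,yy-.071,.071]],(0,255,0))
    cv2.imwrite('pics/ov_'+n+'.png',big)
E
```

```text
[ 0.5787 -0.0758  0.166   0.0535  0.0322  1.3698]
scene chest [ 1.2 -0.1]
scene drawer_left_knob [ 1.6 -1.3]
scene drawer_right_knob [-2.4  0.1]
scene lid_hinge [-1.6 -1.7]
scene lid_edge [0.4 6.3]
top chest [-1.   1.6]
top drawer_left_knob [-27.1 -11.1]
top drawer_right_knob [1.3 2. ]
top lid_hinge [ 1.2 -1.1]
top lid_edge [-0.4 -0.3]
```

View pics/ov_top.png

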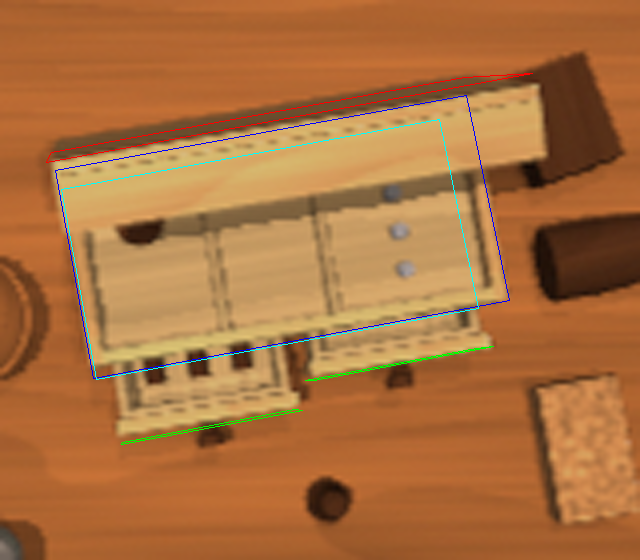

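View pics/ov_scene.png

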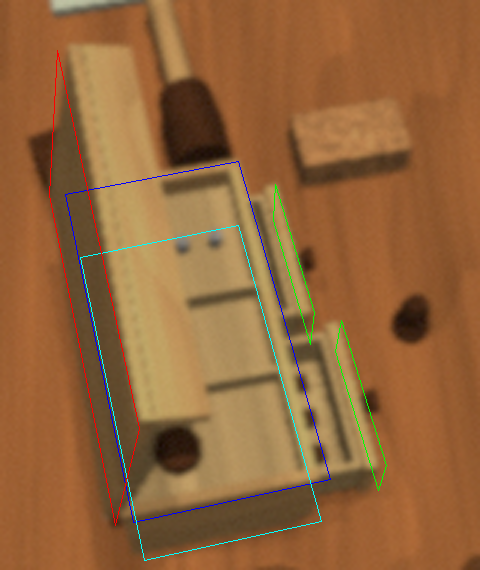

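The overlays are off by several mm. I'll take a cleaner, sharper crop and pick the corners by hand.

Run:
```python
from h import *
a=cv2.imread('pics/top0.png')[140:245,220:360]; b=cv2.imread('pics/scene0.png')[50:225,190:315]
A=cv2.resize(a,None,fx=5.5,fy=5.5,interpolation=cv2.INTER_LANCZOS4)
B=cv2.rotate(b,cv2.ROTATE_90_COUNTERCLOCKWISE); B=cv2.resize(B,None,fx=4.5,fy=4.5,interpolation=cv2.INTER_LANCZOS4)
for I,x0,y0,k,w in((A,220,140,5.5,10),):
    for x in range(x0,x0+140,w): cv2.line(I,(int((x-x0+.5)*k),0),(int((x-x0+.5)*k),6),(0,255,255),1); cv2.putText(I,str(x),(int((x-x0)*k)-8,16),0,.35,(0,255,255),1)
    for y in range(y0,y0+105,w): cv2.line(I,(0,int((y-y0+.5)*k)),(6,int((y-y0+.5)*k)),(0,255,255),1); cv2.putText(I,str(y),(8,int((y-y0+.5)*k)+4),0,.35,(0,255,255),1)
k=4.5
for y in range(50,225,10): X=int((y-50+.5)*k); cv2.line(B,(X,0),(X,6),(0,255,255),1); cv2.putText(B,'r%d'%y,(X-10,16),0,.35,(0,255,255),1)
for x in range(190,315,10): Y=int((315-x-.5)*k); cv2.line(B,(0,Y),(6,Y),(0,255,255),1); cv2.putText(B,'c%d'%x,(8,Y+4),0,.35,(0,255,255),1)
cv2.imwrite('pics/A.png',A); cv2.imwrite('pics/B.png',B); print(A.shape,B.shape)
```

```text
(578, 770, 3) (562, 788, 3)
```

View pics/A.png

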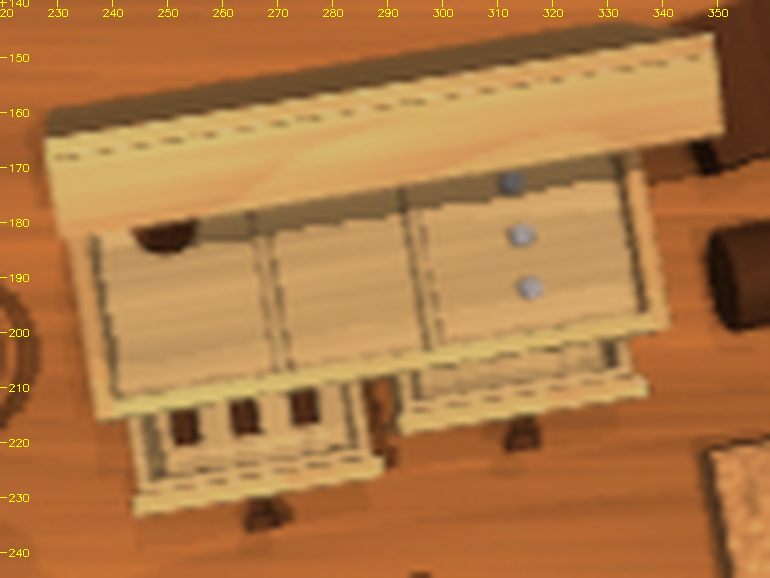

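View pics/B.png

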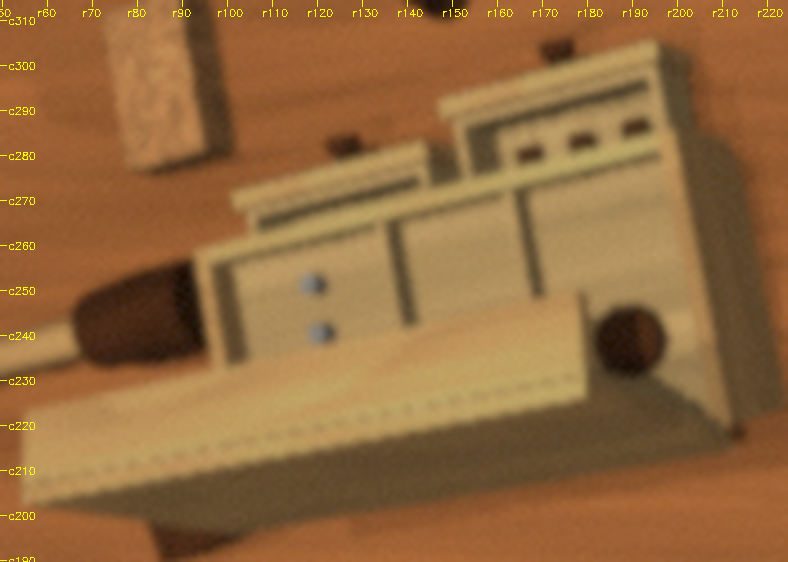

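Both crops are clear. In A the rim's front corners are at about (98,418) and (667,325), and the lid strip and both drawer fronts can be picked. In B the same corners are at about (672,135) and (195,250), with the hinge corner at (735,432). I'll refit from these picks.

```bash
cat > refit.py <<'E'
from fit import *
A={'rfl':(98,418),'rfr':(667,325),'lol':(45,140),'lor':(713,33),'lil':(62,238),'lir':(722,132),'dll':(135,516),'dlr':(383,472),'drl':(404,434),'drr':(648,393)}
B={'rfl':(672,135),'rfr':(195,250),'rrl':(735,432),'lor':(22,505),'lol':(585,400),'lir':(25,412),'lil':(583,292),'dll':(658,40),'dlr':(438,98),'drl':(427,140),'drr':(232,192)}
def P(p):
    x,y,a,l,r,th=p[:6]
    return dict(rfl=[-.08,.16,.1],rfr=[-.08,-.16,.1],rrl=[.08,.16,.1],lol=lidp(th,.17,.16,.014),lor=lidp(th,.17,-.16,.014),
     lil=lidp(th,.17,.16,-.034),lir=lidp(th,.17,-.16,-.034),dll=[-.08-l,.1485,.071],dlr=[-.08-l,.0065,.071],drl=[-.08-r,-.0065,.071],drr=[-.08-r,-.1485,.071])
obs=[(eyes.get_calibration('top'),k,np.array([220+X/5.5-.5,140+Y/5.5-.5]),0) for k,(X,Y) in A.items()]+[(eyes.get_calibration('scene'),k,np.array([315-Y/4.5-.5,50+X/4.5-.5]),1) for k,(X,Y) in B.items()]
def res(p): # p[6:10] per-camera pixel offset (weak prior) for calibration error
    q=P(p); return np.concatenate([(proj(c,W(p,q[t]))[0]+p[6+2*n:8+2*n]-o) for c,t,o,n in obs]+[np.array(p[6:])/1.5])
s=least_squares(res,[.6,-.05,.15,.05,.03,1.3]+[0]*4,loss='soft_l1'); p=s.x
if __name__=="__main__":
    print(np.round(p,4)); J=s.jac; print('sd',np.sqrt(np.diag(np.linalg.inv(J.T@J))).round(4)[:6])
    for (c,t,o,n),r in zip(obs,res(p)[:-4].reshape(-1,2)): print(n,t,r.round(1),end='; ')
    np.save('p.npy',p[:6])
    from scipy.optimize import least_squares as L
    for t,z in dict(finial=.0,block=.0,disc=.078,glue=0,bowl=0,mallet=0).items():
        o=[]
        for n in('scene','top'):
            eyes.camera(n)
            d=nets.mark_of(n,t)
            if d: o.append((eyes.get_calibration(n),np.array(d[0]['position'])[::-1]))
        w=L(lambda v:np.concatenate([proj(c,[v[0],v[1],z])[0]-u for c,u in o]),[.5,0]); print('\n',t,w.x.round(3),w.fun.round(1))
E
python3 refit.py
```

```text
[ 0.5862 -0.0779  0.138   0.0573  0.036   1.304  -0.3071 -0.0753  0.3519
 -0.0047]
sd [0.0032 0.0027 0.004  0.0021 0.0021 0.0099]
0 rfl [-0.2 -0.4]; 0 rfr [ 0.7 -0. ]; 0 lol [-0.2 -0.5]; 0 lor [0.2 0.2]; 0 lil [-0.3 -0.1]; 0 lir [0.3 0.4]; 0 dll [-0.1 -0.2]; 0 dlr [0.3 0.5]; 0 drl [-0.5 -0. ]; 0 drr [0.2 0.2]; 1 rfl [0.6 0.9]; 1 rfr [-0.7  0.1]; 1 rrl [ 0.4 -0.4]; 1 lor [0.1 0.2]; 1 lol [0.1 0.7]; 1 lir [0.1 0.5]; 1 lil [-0.1 -0.4]; 1 dll [ 0.1 -0.3]; 1 dlr [-0.5 -0.2]; 1 drl [-0.2 -0.5]; 1 drr [-0.1 -0.3]; 
 finial [ 0.371 -0.122] [-1.5  1.3  1.1  1.7]

 block [ 0.409 -0.324] [ 0.2  1.   0.9 -0.1]

 disc [0.566 0.084] [ 13.1  21.3  26.  -15.4]

 glue [0.331 0.158] [ 1.5  0.5  0.9 -1.8]

 bowl [0.519 0.168] [-0.9 -0.1 -0.2  1.1]

 mallet [ 0.573 -0.377] [-1.8  2.1  1.7  2. ]
```

The fit is good, with sub-pixel residuals: chest at (0.586, -0.078), yaw 0.138 rad, openings 57 and 36 mm, lid at 1.30 rad. Next I'll plan the first moves: fingers shut and pointing down, tool x along chest x.

```bash
cat > mv.py <<'E'
from fit import *
from scipy.spatial.transform import Rotation as Ro
p=np.load('p.npy')
def rel(chestpts,flip=0):
    """TCP targets in chest frame -> shift shares and turn share in present tool axes"""
    s=arm.get_state(); R0=np.array(s["ee_rot"]); X=R(p[2])@[1,0,0]*(-1 if flip else 1)
    Rt=np.c_[X,np.cross([0,0,-1],X),[0,0,-1]]
    print('t',round(s["t"],2),'w',round(s["gripper_width"],4),'F',np.round(s["wrist_force"],1),'q',np.round(s["qpos"],2))
    print('chest-frame tcp',np.round((np.array(s["ee_pos"])-[p[0],p[1],0])@R(p[2]),4))
    print('turn',np.round(Ro.from_matrix(R0.T@Rt).as_rotvec()/2/np.pi,4))
    for P in chestpts: print(P,'->',np.round(R0.T@(W(p,P)[0]-s["ee_pos"])/.75,4))
E
python3 - <<'E'
from mv import *
print(np.round(arm.get_state()["ee_rot"],3).tolist(),arm.finger_overhang)
c=eyes.get_calibration("wrist"); s=arm.get_state(); print('cam in tool',np.array(s["ee_rot"]).T@(np.array(c["extrinsics"])[:3,3]-s["ee_pos"]))
for f in(0,1): rel([[-.195,.0775,.292],[-.195,.0775,.120]],f)
E
```

```text
[[-0.97, 0.241, 0.0], [0.241, 0.97, 0.0], [0.0, 0.0, -1.0]] 0.0776
cam in tool [ 0.08559176  0.00144269 -0.09235667]
t 3.2 w 0.0951 F [-0.1  1.3  0.6] q [ 1.24  0.12  1.65  0.    1.37 -0.08]
chest-frame tcp [-0.3277  0.7609  0.2923]
turn [-0.     -0.      0.4392]
[-0.195, 0.0775, 0.292] -> [-5.037e-01 -7.797e-01  3.000e-04]
[-0.195, 0.0775, 0.12] -> [-0.5037 -0.7797  0.2297]
t 3.2 w 0.0951 F [-0.1  1.3  0.6] q [ 1.24  0.12  1.65  0.    1.37 -0.08]
chest-frame tcp [-0.3277  0.7609  0.2923]
turn [ 0.     -0.     -0.0608]
[-0.195, 0.0775, 0.292] -> [-5.037e-01 -7.797e-01  3.000e-04]
[-0.195, 0.0775, 0.12] -> [-0.5037 -0.7797  0.2297]
```

Call:
{"fn": "arm_command", "kwargs": {
  "steps": [
    [[-0.504,-0.78,0],[0,0,-0.061],1],
    [[-0.504,-0.78,0],[0,0,-0.061],1],
    [[-0.504,-0.78,0],[0,0,-0.061],1],
    [[-0.504,-0.78,0],[0,0,-0.061],1],
    [[-0.504,-0.78,0],[0,0,-0.061],1],
    [[-0.504,-0.78,0],[0,0,-0.061],1],
    [[-0.504,-0.78,0],[0,0,-0.061],1],
    [[-0.504,-0.78,0],[0,0,-0.061],1],
    [[-0.504,-0.78,0],[0,0,-0.061],1],
    [[-0.504,-0.78,0],[0,0,-0.061],1],
    [[-0.504,-0.78,0],[0,0,-0.061],1],
    [[-0.504,-0.78,0],[0,0,-0.061],1],
    [[-0.504,-0.78,0],[0,0,-0.061],1],
    [[-0.504,-0.78,0],[0,0,-0.061],1]
  ]
}}

```text
t: 4.95
ee_pos: [0.3823, -0.0269, 0.2922]
ee_rot: [[-0.99, -0.141, -0.0], [-0.141, 0.99, 0.0], [-0.0, 0.0, -1.0]]
wrist_force: [0.2, 0.6, -0.5]
gripper_width: 0.0004
finger_force: 0.0
```

Run:
```python
from mv import *
rel([[-.195,.0775,.120],[-.11,.0775,.12]],1); snap('wrist','w1.png')
```

```text
t 4.95 w 0.0004 F [ 0.2  0.6 -0.5] q [-0.21 -0.52  2.2   0.    1.46 -1.92]
chest-frame tcp [-0.1949  0.0785  0.2922]
turn [0.0001 0.     0.0006]
[-0.195, 0.0775, 0.12] -> [ 1.000e-04 -1.500e-03  2.296e-01]
[-0.11, 0.0775, 0.12] -> [-0.1132 -0.0019  0.2296]
```

View pics/w1.png

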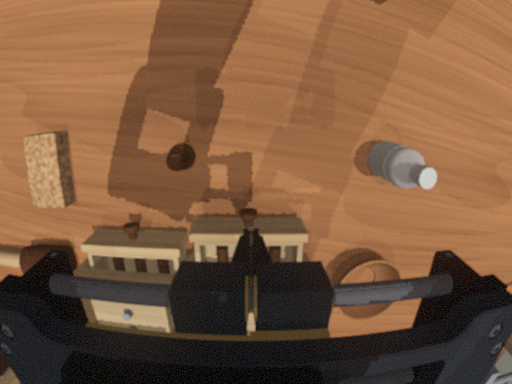

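The wrist view shows the fingers at about (250,290), in line with the left knob at (250,215). The finial at (181,157) is clear. I'll go down and push most of the way.

Call:
{"fn": "arm_command", "kwargs": {
  "steps": [
    [[0,-0.001,0.07],[0,0,0],1],
    [[0,-0.001,0.14],[0,0,0],1],
    [[0,-0.001,0.2],[0,0,0],1],
    [[0,-0.001,0.232],[0,0,0],1],
    [[-0.01,-0.001,0.232],[0,0,0],1],
    [[-0.02,-0.001,0.232],[0,0,0],1],
    [[-0.03,-0.001,0.232],[0,0,0],1],
    [[-0.04,-0.001,0.232],[0,0,0],1],
    [[-0.05,-0.001,0.232],[0,0,0],1],
    [[-0.06,-0.001,0.232],[0,0,0],1],
    [[-0.07,-0.002,0.232],[0,0,0],1],
    [[-0.08,-0.002,0.232],[0,0,0],1],
    [[-0.09,-0.002,0.232],[0,0,0],1],
    [[-0.095,-0.002,0.232],[0,0,0],1],
    [[-0.1,-0.002,0.232],[0,0,0],1]
  ]
}}

```text
t: 6.88
ee_pos: [0.4572, -0.0192, 0.1182]
ee_rot: [[-0.99, -0.139, -0.0], [-0.139, 0.99, -0.0], [0.0, -0.0, -1.0]]
wrist_force: [-1.1, 1.0, 0.6]
gripper_width: 0.0005
finger_force: 0.7
```

Call:
{"fn": "arm_command", "kwargs": {
  "steps": [
    [[-0.002,0,0],[0,0,0],1],
    [[-0.004,0,0],[0,0,0],1],
    [[-0.006,0,0],[0,0,0],1],
    [[-0.008,0,0],[0,0,0],1]
  ]
}}

```text
t: 7.38
ee_pos: [0.4629, -0.0184, 0.1182]
ee_rot: [[-0.99, -0.139, -0.0], [-0.139, 0.99, -0.0], [0.0, -0.0, -1.0]]
wrist_force: [-0.2, 0.4, 0.2]
gripper_width: 0.0005
finger_force: 0.6
```

Call:
{"fn": "arm_command", "kwargs": {
  "steps": [
    [[-0.0015,0,0],[0,0,0],1],
    [[-0.003,0,0],[0,0,0],1]
  ]
}}

```text
t: 7.62
ee_pos: [0.4641, -0.0183, 0.1182]
ee_rot: [[-0.99, -0.139, -0.004], [-0.139, 0.99, -0.001], [0.005, 0.0, -1.0]]
wrist_force: [-9.6, -2.5, 7.8]
gripper_width: 0.0005
finger_force: 4.8
```

Call:
{"fn": "arm_command", "kwargs": {
  "steps": [
    [[-0.001,0,0],[0,0,0],1],
    [[-0.002,0,0],[0,0,0],1]
  ]
}}

```text
t: 7.88
ee_pos: [0.4644, -0.0182, 0.1182]
ee_rot: [[-0.99, -0.14, -0.009], [-0.14, 0.99, -0.001], [0.009, 0.0, -1.0]]
wrist_force: [-14.2, -2.5, 11.2]
gripper_width: 0.0004
finger_force: 7.3
```

The force rise shows the left drawer is home. I'll back off, lift over the finial, and go to the right knob.

Call:
{"fn": "arm_command", "kwargs": {
  "steps": [
    [[0.03,0,0],[0,0,0],1],
    [[0.073,0,-0.03],[0,0,0],1],
    [[0.073,-0.03,-0.1],[0,0,0],1],
    [[0.073,-0.1,-0.1],[0,0,0],1],
    [[0.073,-0.17,-0.1],[0,0,0],1],
    [[0.073,-0.207,-0.1],[0,0,0],1],
    [[0.073,-0.207,-0.03],[0,0,0],1],
    [[0.073,-0.207,0],[0,0,0],1],
    [[0.063,-0.207,0],[0,0,0],1],
    [[0.053,-0.207,0],[0,0,0],1],
    [[0.043,-0.207,0],[0,0,0],1],
    [[0.033,-0.207,0],[0,0,0],1],
    [[0.023,-0.207,0],[0,0,0],1],
    [[0.016,-0.207,0],[0,0,0],1],
    [[0.01,-0.207,0],[0,0,0],1]
  ]
}}

```text
t: 9.75
ee_pos: [0.4812, -0.1726, 0.1183]
ee_rot: [[-0.99, -0.139, -0.0], [-0.139, 0.99, 0.0], [0.0, 0.0, -1.0]]
wrist_force: [-1.5, 0.4, 2.5]
gripper_width: 0.0003
finger_force: 0.7
```

Run:
```python
from mv import *
rel([[-.112,-.0775,.118]],1)
```

```text
t 9.75 w 0.0003 F [-1.5  0.4  2.5] q [-0.45 -0.    2.1   0.    1.05 -2.16]
chest-frame tcp [-0.1171 -0.0794  0.1183]
turn [ 0.     -0.      0.0003]
[-0.112, -0.0775, 0.118] -> [-0.0068  0.0025  0.0003]
```

Call:
{"fn": "arm_command", "kwargs": {
  "steps": [
    [[-0.0015,0,0],[0,0,0],1],
    [[-0.003,0,0],[0,0,0],1],
    [[-0.0045,0,0],[0,0,0],1]
  ]
}}

```text
t: 10.12
ee_pos: [0.484, -0.1721, 0.1181]
ee_rot: [[-0.99, -0.139, -0.0], [-0.139, 0.99, 0.0], [0.0, 0.0, -1.0]]
wrist_force: [-0.8, -0.1, -0.4]
gripper_width: 0.0007
finger_force: 0.6
```

Call:
{"fn": "arm_command", "kwargs": {
  "steps": [
    [[-0.0015,0,0],[0,0,0],1],
    [[-0.003,0,0],[0,0,0],1]
  ]
}}

```text
t: 10.38
ee_pos: [0.4858, -0.1719, 0.1181]
ee_rot: [[-0.99, -0.139, -0.002], [-0.139, 0.99, 0.0], [0.002, 0.0, -1.0]]
wrist_force: [-6.5, -0.6, 3.2]
gripper_width: 0.0006
finger_force: 2.9
```

Call:
{"fn": "arm_command", "kwargs": {
  "steps": [
    [[-0.001,0,0],[0,0,0],1],
    [[-0.002,0,0],[0,0,0],1]
  ]
}}

```text
t: 10.62
ee_pos: [0.4862, -0.1718, 0.1181]
ee_rot: [[-0.99, -0.14, -0.006], [-0.14, 0.99, -0.0], [0.006, 0.001, -1.0]]
wrist_force: [-10.7, -2.3, 7.8]
gripper_width: 0.0006
finger_force: 5.5
```

Both drawers stop at the same depth (TCP at chest x = -0.112), so both are home. I'll back off, rise, and cross over behind the lid.

Call:
{"fn": "arm_command", "kwargs": {
  "steps": [
    [[0.05,0,0],[0,0,0],1],
    [[0.06,0,-0.07],[0,0,0],1],
    [[0.06,0,-0.14],[0,0,0],1],
    [[0.06,0,-0.22],[0,0,0],1],
    [[0.06,0,-0.3],[0,0,0],1],
    [[0.06,0,-0.376],[0,0,0],1],
    [[0.06,0,-0.376],[0,0,0],1]
  ]
}}

```text
t: 11.5
ee_pos: [0.4449, -0.1785, 0.407]
ee_rot: [[-0.99, -0.139, 0.011], [-0.139, 0.99, -0.005], [-0.01, -0.007, -1.0]]
wrist_force: [0.4, -0.5, 0.1]
gripper_width: 0.0003
finger_force: 0.0
```

```bash
cat > chk.py <<'E'
from mv import *
import sys
n=sys.argv[1]
im=cv2.cvtColor(eyes.camera('scene'),cv2.COLOR_RGB2BGR); im2=cv2.cvtColor(eyes.camera('top'),cv2.COLOR_RGB2BGR)
a=cv2.resize(im[40:230,180:340],None,fx=2.4,fy=2.4,interpolation=cv2.INTER_CUBIC); b=cv2.resize(im2[125:265,215:375],None,fx=2.5,fy=2.5,interpolation=cv2.INTER_CUBIC)
o=np.zeros((460,790,3),np.uint8); o[:a.shape[0],:a.shape[1]]=a; o[:b.shape[0],390:390+b.shape[1]]=b; cv2.imwrite('pics/'+n,o)
E
python3 chk.py c1.png
python3 - <<'E'
from mv import *
C=lidp(p[5],.14,0,.014); print(C)
rel([[.105,0,.40],[.105,0,C[2]+.0776]],1)
E
```

```text
[np.float64(0.056597211464450896), 0, np.float64(0.23873827694173075)]
t 11.6 w 0.0004 F [-0.5 -0.5  0.3] q [-0.49 -0.31  1.88  0.    1.58 -2.2 ]
chest-frame tcp [-0.155  -0.0795  0.4007]
turn [-0.0001  0.0003  0.0003]
[0.105, 0, 0.4] -> [-0.3469  0.1054  0.0014]
[0.105, 0, np.float64(0.3163382769417308)] -> [-0.3467  0.1055  0.113 ]
```

View pics/c1.png

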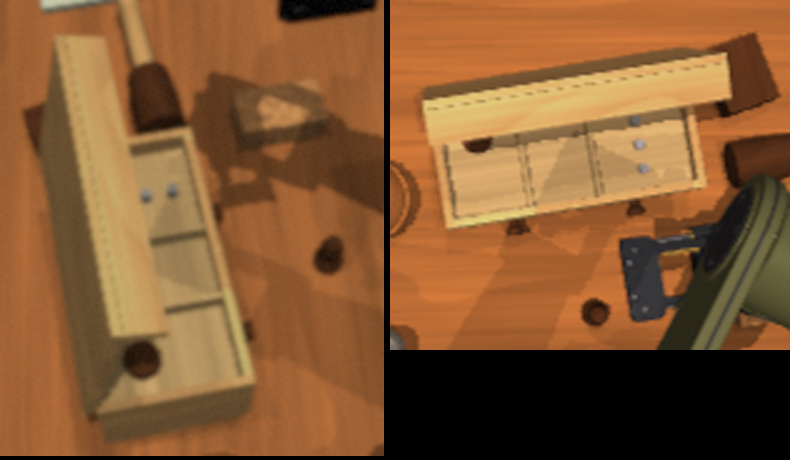

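Both drawers are flush, with only the knobs at (517,228) and (635,207) standing out. Now I'll go over and behind the lid and down to contact height.

Call:
{"fn": "arm_command", "kwargs": {
  "steps": [
    [[-0.08,0.03,0],[0,0,0],1],
    [[-0.16,0.06,0],[0,0,0],1],
    [[-0.24,0.09,0],[0,0,0],1],
    [[-0.3,0.105,0],[0,0,0],1],
    [[-0.347,0.105,0],[0,0,0],1],
    [[-0.347,0.105,0],[0,0,0],1],
    [[-0.347,0.105,0.04],[0,0,0],1],
    [[-0.347,0.105,0.08],[0,0,0],1],
    [[-0.347,0.105,0.113],[0,0,0],1],
    [[-0.347,0.105,0.113],[0,0,0],1]
  ]
}}

```text
t: 12.85
ee_pos: [0.6878, -0.0638, 0.311]
ee_rot: [[-0.99, -0.138, -0.008], [-0.138, 0.99, 0.001], [0.007, 0.002, -1.0]]
wrist_force: [0.1, -0.1, 0.8]
gripper_width: 0.0004
finger_force: 0.0
```

Run:
```python
from mv import *
L=[]
for th in list(np.arange(1.45,.05,-.1))+[.1,.05,.02,0]:
    C=lidp(th,.14,0,.014); L.append([round(C[0]+.010,4),0,round(C[2]+.0776,4)])
rel(L,1)
```

```text
t 12.85 w 0.0004 F [ 0.1 -0.1  0.8] q [-0.17  0.2   1.53 -0.    1.42 -1.88]
chest-frame tcp [ 1.025e-01 -1.000e-04  3.110e-01]
turn [ 0.0004 -0.0012  0.0002]
[np.float64(0.087), 0, np.float64(0.3183)] -> [ 0.0208  0.0001 -0.0096]
[np.float64(0.073), 0, np.float64(0.3173)] -> [ 0.0395  0.0002 -0.0081]
[np.float64(0.0591), 0, np.float64(0.3149)] -> [ 0.058   0.0002 -0.0048]
[np.float64(0.0456), 0, np.float64(0.3111)] -> [0.0759 0.0002 0.0004]
[np.float64(0.0325), 0, np.float64(0.306)] -> [0.0933 0.0002 0.0073]
[np.float64(0.02), 0, np.float64(0.2996)] -> [0.1099 0.0002 0.016 ]
[np.float64(0.0081), 0, np.float64(0.292)] -> [0.1257 0.0002 0.0262]
[np.float64(-0.0029), 0, np.float64(0.2833)] -> [0.1403 0.0002 0.0379]
[np.float64(-0.013), 0, np.float64(0.2735)] -> [1.537e-01 1.000e-04 5.110e-02]
[np.float64(-0.022), 0, np.float64(0.2627)] -> [1.656e-01 1.000e-04 6.560e-02]
[np.float64(-0.03), 0, np.float64(0.2511)] -> [1.761e-01 1.000e-04 8.110e-02]
[np.float64(-0.0367), 0, np.float64(0.2388)] -> [1.849e-01 1.000e-04 9.760e-02]
[np.float64(-0.0422), 0, np.float64(0.2258)] -> [0.1921 0.     0.115 ]
[np.float64(-0.0463), 0, np.float64(0.2124)] -> [ 0.1975 -0.      0.1329]
[np.float64(-0.0479), 0, np.float64(0.2055)] -> [ 0.1995 -0.      0.1421]
[np.float64(-0.0491), 0, np.float64(0.1986)] -> [ 2.011e-01 -1.000e-04  1.513e-01]
[np.float64(-0.0497), 0, np.float64(0.1944)] -> [ 2.018e-01 -1.000e-04  1.569e-01]
[np.float64(-0.05), 0, np.float64(0.1916)] -> [ 2.022e-01 -1.000e-04  1.607e-01]
```

Call:
{"fn": "arm_command", "kwargs": {
  "steps": [
    [[0.02,0,-0.002],[0,0,0],1],
    [[0.034,0,-0.001],[0,0,0],1],
    [[0.043,0,-0.001],[0,0,0],1],
    [[0.052,0,0],[0,0,0],1],
    [[0.061,0,0.002],[0,0,0],1],
    [[0.07,0,0.004],[0,0,0],1],
    [[0.079,0,0.007],[0,0,0],1],
    [[0.088,0,0.01],[0,0,0],1],
    [[0.097,0,0.014],[0,0,0],1]
  ]
}}

```text
t: 13.98
ee_pos: [0.6176, -0.074, 0.3049]
ee_rot: [[-0.99, -0.139, -0.0], [-0.139, 0.99, -0.0], [0.0, -0.0, -1.0]]
wrist_force: [-0.0, 0.2, 4.0]
gripper_width: 0.0004
finger_force: 1.4
```

Run:
```python
from mv import *
rel([[.0325,0,.306]],1)
for n in('scene','top'):
    eyes.camera(n); d=nets.mark_of(n,'lid_edge')[:2]
    print(n,[(np.round(e["position"],1),round(e["confidence"],2)) for e in d],{t:proj(eyes.get_calibration(n),W(p,lidp(t,.17,0,.014)))[0][::-1].round(1).tolist() for t in(1.3,1.15,1.05,.95)})
```

```text
t 13.97 w 0.0004 F [-0.   0.2  4. ] q [-0.21  0.06  1.7  -0.    1.38 -1.92]
chest-frame tcp [ 0.0316 -0.0005  0.3049]
turn [-0.     -0.      0.0002]
[0.0325, 0, 0.306] -> [-0.0012  0.0007 -0.0015]
scene [(array([239.5, 343.5]), 0.63), (array([111.8, 232.2]), 0.62)] {1.3: [112.3, 213.1], 1.15: [112.2, 224.9], 1.05: [112.7, 232.5], 0.95: [113.7, 239.6]}
top [(array([173.8, 288.2]), 0.93)] {1.3: [155.3, 289.0], 1.15: [165.1, 290.3], 1.05: [171.4, 291.0], 0.95: [177.4, 291.6]}
```

The lid follows as planned, at about 1.05 rad. I'll continue along the arc.

Call:
{"fn": "arm_command", "kwargs": {
  "steps": [
    [[0.009,0,0.004],[0,0,0],1],
    [[0.017,0,0.009],[0,0,0],1],
    [[0.025,0,0.014],[0,0,0],1],
    [[0.033,0,0.019],[0,0,0],1],
    [[0.04,0,0.025],[0,0,0],1],
    [[0.047,0,0.031],[0,0,0],1],
    [[0.054,0,0.037],[0,0,0],1],
    [[0.06,0,0.044],[0,0,0],1],
    [[0.067,0,0.051],[0,0,0],1],
    [[0.073,0,0.058],[0,0,0],1],
    [[0.078,0,0.066],[0,0,0],1],
    [[0.083,0,0.074],[0,0,0],1],
    [[0.088,0,0.082],[0,0,0],1],
    [[0.092,0,0.09],[0,0,0],1]
  ]
}}

```text
t: 15.92
ee_pos: [0.5495, -0.0835, 0.2371]
ee_rot: [[-0.99, -0.139, -0.0], [-0.139, 0.99, -0.0], [0.0, -0.0, -1.0]]
wrist_force: [1.0, -0.0, 1.5]
gripper_width: 0.0004
finger_force: 0.7
```

Run:
```python
from mv import *
rel([[-.0479,0,.2055],[-.05,0,.1916]],1)
for n in('scene','top'):
    eyes.camera(n); d=nets.mark_of(n,'lid_edge')[:2]
    print(n,[(np.round(e["position"],1),round(e["confidence"],2)) for e in d],{t:proj(eyes.get_calibration(n),W(p,lidp(t,.17,0,.014)))[0][::-1].round(1).tolist() for t in(.6,.35,.2,0)})
```

```text
t 15.93 w 0.0004 F [ 1.  -0.   1.5] q [-0.25 -0.04  1.92 -0.    1.27 -1.96]
chest-frame tcp [-0.0372 -0.0006  0.2371]
turn [-0.     -0.      0.0002]
[-0.0479, 0, 0.2055] -> [0.0143 0.0008 0.0421]
[-0.05, 0, 0.1916] -> [0.0171 0.0008 0.0606]
scene [(array([127.7, 266.5]), 0.88)] {0.6: [120.5, 259.9], 0.35: [127.6, 269.2], 0.2: [132.4, 272.5], 0: [139.2, 274.5]}
top [(array([205.7, 290.4]), 0.77)] {0.6: [195.3, 292.6], 0.35: [204.1, 292.4], 0.2: [207.5, 291.9], 0: [210.0, 290.9]}
```

Lid at about 0.35 rad as planned. Slow finish.

Call:
{"fn": "arm_command", "kwargs": {
  "steps": [
    [[0.004,0,0.008],[0,0,0],1],
    [[0.007,0,0.015],[0,0,0],1],
    [[0.009,0,0.021],[0,0,0],1],
    [[0.011,0,0.027],[0,0,0],1],
    [[0.013,0,0.033],[0,0,0],1],
    [[0.014,0,0.038],[0,0,0],1],
    [[0.015,0,0.042],[0,0,0],1],
    [[0.016,0,0.046],[0,0,0],1],
    [[0.017,0,0.05],[0,0,0],1],
    [[0.017,0,0.053],[0,0,0],1],
    [[0.017,0,0.056],[0,0,0],1]
  ]
}}

```text
t: 17.5
ee_pos: [0.5367, -0.0853, 0.1952]
ee_rot: [[-0.99, -0.139, -0.001], [-0.139, 0.99, -0.0], [0.001, 0.0, -1.0]]
wrist_force: [-0.8, -0.6, 0.8]
gripper_width: 0.0003
finger_force: 0.6
```

Call:
{"fn": "arm_command", "kwargs": {
  "steps": [
    [[0,0,0.002],[0,0,0],1],
    [[0,0,0.004],[0,0,0],1],
    [[0,0,0.004],[0,0,0],1]
  ]
}}

```text
t: 17.88
ee_pos: [0.5371, -0.0852, 0.1922]
ee_rot: [[-0.99, -0.139, -0.0], [-0.139, 0.99, 0.0], [0.0, 0.0, -1.0]]
wrist_force: [-0.1, -0.8, 0.8]
gripper_width: 0.0004
finger_force: 0.0
```

Call:
{"fn": "arm_command", "kwargs": {
  "steps": [
    [[0,0,0.0015],[0,0,0],1],
    [[0,0,0.003],[0,0,0],1],
    [[0,0,0.003],[0,0,0],1]
  ]
}}

```text
t: 18.25
ee_pos: [0.5372, -0.0852, 0.1918]
ee_rot: [[-0.99, -0.139, -0.0], [-0.139, 0.99, 0.0], [0.0, 0.0, -1.0]]
wrist_force: [-4.8, 1.9, 8.1]
gripper_width: 0.0005
finger_force: 4.0
```

Call:
{"fn": "arm_command", "kwargs": {
  "steps": [
    [[0,0,0.001],[0,0,0],1],
    [[0,0,0.002],[0,0,0],1],
    [[0,0,0.002],[0,0,0],1]
  ]
}}

```text
t: 18.62
ee_pos: [0.5373, -0.0852, 0.1918]
ee_rot: [[-0.99, -0.139, -0.0], [-0.139, 0.99, 0.0], [0.0, 0.0, -1.0]]
wrist_force: [-7.8, 2.2, 14.8]
gripper_width: 0.0006
finger_force: 7.4
```

The lid is firm at tip z = 0.114, which is exactly its shut height. I'll lift straight up and away, then check.

Call:
{"fn": "arm_command", "kwargs": {
  "steps": [
    [[0,0,-0.02],[0,0,0],1],
    [[0,0,-0.08],[0,0,0],1],
    [[0.05,0,-0.15],[0,0,0],1],
    [[0.12,0.05,-0.2],[0,0,0],1],
    [[0.18,0.12,-0.2],[0,0,0],1],
    [[0.18,0.2,-0.2],[0,0,0],1],
    [[0.18,0.28,-0.2],[0,0,0],1],
    [[0.18,0.36,-0.2],[0,0,0],1],
    [[0.18,0.4,-0.2],[0,0,0],1],
    [[0.18,0.4,-0.2],[0,0,0],1]
  ]
}}

```text
t: 19.88
ee_pos: [0.3611, 0.1949, 0.339]
ee_rot: [[-0.99, -0.144, 0.0], [-0.144, 0.99, 0.0], [-0.0, 0.0, -1.0]]
wrist_force: [0.4, -0.5, 0.3]
gripper_width: 0.0007
finger_force: 0.0
```

```bash
python3 chk.py c2.png; python3 -c "
from mv import *
rel([],1)"
```

```text
t 19.98 w 0.0006 F [-0.  -0.   0.1] q [ 0.36 -0.47  2.09 -0.    1.52 -1.35]
chest-frame tcp [-0.1851  0.2992  0.3388]
turn [-0.0001  0.      0.0004]
```

View pics/c2.png

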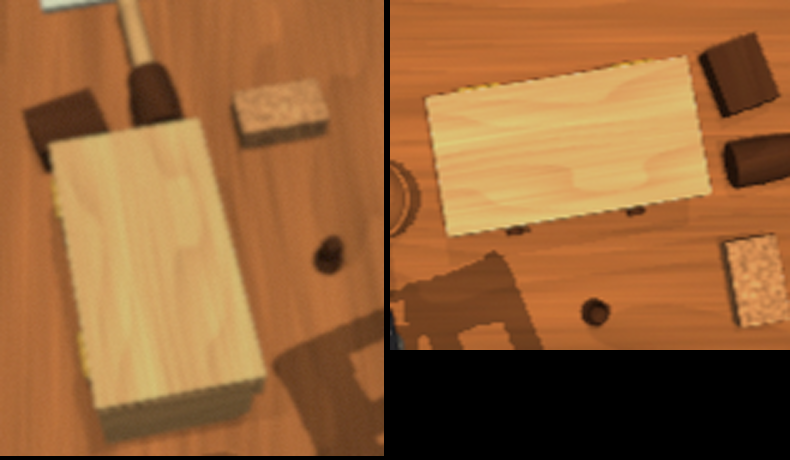

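The lid lies flat. The knobs at (517,230) and (635,210) just show past the lip, and the finial, block and mallet are where they were.

```bash
python3 -c "
from workcell import order
print(order.hand_in())"
```

```text
the job is handed in; nothing more can be done
None
```

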